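# Lift the green lid off the garnish box

### The arm

A 6-joint arm with a two-finger parallel gripper is mounted at the origin on the work surface. World frame = base frame: x ahead of the robot, y to its left, z up, the work surface at z = 0. Lengths are in mm, angles in rad, forces in N, time in s.
With the tool pointing down it reaches from about 300 to 1000 mm from the base axis. Payload 5.1 kg.
Tool frame: the origin (TCP) lies at the very end of the fingers, on their centre line; the grasp point (between the pads) lies 19 mm behind it (ctrl.grasp_offset is the distance from the TCP to the grasp point, in mm); z points along the fingers, y is the direction in which the jaws open and shut (so a half turn about z gives the same grasp; the last joint's range is limited). The gripper opens to 95 mm and grips with 3 to 60 N. Pads are 20 mm wide; open, the fingers measure 119 mm over their backs; the gripper's body (75 mm by 180 mm) begins 59 mm behind the grasp point.
Start: joints at [-1.258, 0.124, 1.65, -0, 1.367, -0.083], TCP at [250.573, -599.748, 214.656] pointing down, gripper open.
Joint ranges: [-2.61, 2.61], [-1.02, 2.33], [0.03, 2.71], [-1.35, 4.49], [0.32, 2.68], [-2.91, 2.91]. Speed limits (rad/s): [2.57, 2.57, 3.14, 3.14, 3.14, 3.14].

### API

Orientations are given as a unit quaternion [w, x, y, z].
In Python, from cell import ctrl gives the robot as it stands. The module is installed in compiled form; this text tells all that it offers.
- The arm moves only by the tool servo_tool, never from a script. Its argument "increments" is a list of rows, each an object of numbers: "dx", "dy", "dz": the shift along the world's x, y, z in cm; "rx", "ry", "rz": the turn, a rotation vector about the world's x, y, z in degrees; "grip": the closure in counts, from 0 (fully open) to 255 (shut). A call has 1 to 20 rows; each row shifts and turns the commanded pose from where the row before left it; what a row does not reach is not made up. A row lasts 1/8 s, in which the tool goes at most 62.5 mm and 10.7 degrees, less where a joint would pass 70% of its speed; a pose out of reach is approached as far as the arm can. A call with a gripper value outside its range is refused whole. The fingers move at their own pace and stop on an object; the grip force is fixed at half the most. Time passes only in rows, so rows that do not move let the fingers close. It gives the time, the measured TCP pose, the force and the opening at its end, in the units of the state.
- ctrl.state(): the state, without advancing time (a new reading comes with each control period).
- ctrl.get_image(name): name is "scene" or "side" or "wrist"; returns (picture, depth): 480x640x3 uint8, red, green, blue; 480x640 float32, mm along the optical axis (not along the pixel's ray), 0 where there is no reading.
- ctrl.camera_info(name): a dict with "intrinsics" (3x3 intrinsics, pixels), "world_to_cam" (4x4, takes a point from world to camera coordinates). Camera axes: x right, y up, looking along -z (the intrinsics and any distortion apply to the point x, -y, -z); pixel columns grow to the right and rows downward; lengths in mm; the calibration is good to about 2 mm. A picture is of the moment at which its call begins: read the wrist's pose just before it. camera_info takes no time and is no camera call; for the wrist camera it gives the pose at the moment of the call.
- ctrl.sign_off(): hands the job in, once; it reports no verdict.
Trained networks look in the newest picture that a camera, given by its name, has taken for a name from the list of things; names that differ only in an ending like _2 or _b are one class to them, and where a whole thing is asked for, a point or a joint stands for the part that bears it (a point fixed in the world has none). Each returns a list of dicts, best first, with "conf" (0 to 1); they miss things now and then, are a little off and sometimes report something else, mostly with a low value. They report only what shows in the picture. A call takes as long as a camera call. They do not tell look-alikes from the thing itself.
- ctrl.outline_of(label, camera): "region" (480x640 bool, what is visible of it) and "box" ([left, top, width, height] in pixels, round what is visible of it).
- ctrl.place_of(label, camera): "at" ([column, row] in pixels: a listed point, or the origin of a listed thing).
The state is a dict: "clock": time; "q": joint angles; "qd": joint speeds; "joint_torque": joint torques, N m; "position": TCP position; "tool_rot": TCP orientation; "force": force on the tool from outside, world axes, zero at the start; "wrist_torque": the same for the moment, N m; "width": opening from 0.0 (shut) to 1.0 (fully open).
Only numpy, scipy, OpenCV 4.12 (cv2) and the standard library are available. Lean on these libraries where they do the work, as an engineer would, in place of code of your own. Each camera call takes 0.05 s, during which the arm holds its last target. There are 200 camera calls.

### The job

The green lid has to be dried: take it by its black bar handle, swing it up on its hinge until it stands upright and pause there a moment, then lift it straight up off its hinge pins. Stand it handle-up in the narrow white rack, lowering it right down onto the rack's floor before letting go. Leave the red lid where it is, closed on its box.

Things in the scene. Friction and masses are not known exactly. Their poses are not given: they have to be found in the camera images.
- green_lid: Green lid, 160 mm wide (y), 0.3 kg, closed. Origin on its hinge axis, between two C hooks at y +-52 that open to +x, end at x +10 and are 20 thick. Closed: x level to the box's back, z up. Handle: round black bar, 12 dia, along y, 100 mm clear length, at x -200, z 0; plate x -155 to -23, z -9 to +3, so 39 mm gap to the bar. The bar can turn in the fingers: a tool kept pointing down can lead the whole swing.
- green_pins (a point): Middle of the two 8 mm hinge pins (fixed, common axis) at the back of the green lid's white box, 78 mm above the work surface; x from box front (robot side) to back, y along the pins, z up. The lid swings freely on them, 2 mm play, no stop, falls if let go. Upright, its bar is 200 mm above the pins and 14 mm of rise frees it. Box 130 x 160 x 75 high, back wall 20 mm ahead of the pins; left or right.
- rack: Narrow white rack with barred sides, fixed, 210 (x) x 60 (y) x 100 mm high. Origin: centre of its underside; z up. One slot, open at the top, 200 long (x), 50 wide (y), floor 5 mm above the origin. The lid goes in hooks down, its width along the rack's x, either face to either side; standing there, its bar is 215 mm above the work surface.
- red_lid: Red lid closed on an identical white box; not to be moved. Same shape and frame as the green lid: origin on its hinge axis, bar handle at x -200 mm, all 78 mm above the work surface.
Not all that is in view belongs to the job. What is shaped like the green_lid but blue is not meant.

How it is judged (in metres and radians):
On the way, in this order (a step that is already met when the one before it is completed fails the run):
1. the green lid is swung upright (within 14 degrees) with its hooks still on the hinge pins (angle between green_lid's own z axis and vertical between 1.326 and 1.815 rad and distance between green_lid and green_pins below 0.01 m), for 0.2 s.
2. it is lifted straight up off the pins: its hooks more than 20 mm above them, within 40 mm sideways, the lid within 25 degrees of upright (z of green_lid in the frame of green_pins above 0.02 m and horizontal distance between green_lid and green_pins below 0.04 m and angle between green_lid's own z axis and vertical between 1.134 and 2.007 rad), for 0.05 s.
3. still held by the fingers, its hook end is lowered into the rack's slot to within 20 mm of the floor (x of green_lid in the frame of rack between -0.035 and 0.035 m and y of green_lid in the frame of rack between -0.025 and 0.025 m and z of green_lid in the frame of rack below 0.035 m and contact force between the fingers and green_lid above 0.3 N), for 0.05 s.
At the end, for the whole second after the job is handed in: The green lid stands still in the white rack, handle up: hinge axis under 35 mm above the rack's underside, within 35 mm of its centre lengthwise and 25 mm across, leaning at most 25 degrees. The red lid is closed, within 15 mm of where it was (x of green_lid in the frame of rack between -0.035 and 0.035 m and y of green_lid in the frame of rack between -0.025 and 0.025 m and z of green_lid in the frame of rack below 0.035 m and angle between green_lid's own z axis and vertical between 1.134 and 2.007 rad and linear speed of green_lid below 0.03 m/s and distance of red_lid from where it was at the start of the episode below 0.015 m and angle between red_lid's own z axis and vertical below 0.1 rad); the robot touches nothing.
It fails at once if the red lid is moved by more than 20 mm or raised (distance of red_lid from where it was at the start of the episode above 0.02 m or angle between red_lid's own z axis and vertical above 0.2 rad).
It also fails if it takes over 56 s, if anything falls off the work surface, if the arm or the gripper's body presses on something with over 40 N, if the wrist force passes 120 N, or if a joint passes its speed limit or range.

## Working session

There is one attempt and no reset: what is moved stays moved. The work goes in short steps, Python scripts to look and compute and a tool call to move; the robot and the scene stay as the last step left them, time stands still between calls to the robot, and variables do not carry over. Pictures are saved under pics/ and viewed, about 8 in all and at most 12, crops included, and the job is handed in when it is done.

Besides the shell and the picture viewer there is one more tool, called as a command line: name --argument value ..., lists and objects as JSON in quotes. servo_tool: Moves the arm, as the interface text tells. Its arguments: {"type":"object","properties":{"increments":{"type":"array","items":{"type":"object","properties":{"dx":{"type":"number"},"dy":{"type":"number"},"dz":{"type":"number"},"rx":{"type":"number"},"ry":{"type":"number"},"rz":{"type":"number"},"grip":{"type":"number"}}}}},"required":["increments"]}

```bash
mkdir -p pics; cat > h.py <<'E'
import numpy as np, cv2
from cell import ctrl
def pix2w(cam,u,v,d):
    i=ctrl.camera_info(cam);K=np.array(i["intrinsics"]);T=np.linalg.inv(np.array(i["world_to_cam"]))
    u,v,d=map(np.asarray,(u,v,d))
    x=(u-K[0,2])/K[0,0]*d;y=(v-K[1,2])/K[1,1]*d
    return np.stack([x,-y,-d,np.ones_like(d*1.0)],-1)@T.T[:,:3]
def cloud(cam,dep):
    v,u=np.mgrid[:480,:640];return pix2w(cam,u,v,dep)
E
python3 - <<'E'
from h import *
print(ctrl.state())
for c in("scene","side"):
    im,d=ctrl.get_image(c);cv2.imwrite(f"pics/{c}0.png",im[:,:,::-1]);np.savez(f"{c}0.npz",im=im,d=d)
    W=cloud(c,d)
    print(c,ctrl.camera_info(c))
    for l in("green_lid","red_lid","rack","green_pins"):
        if l!="green_pins":
            for o in ctrl.outline_of(l,c):
                P=W[o["region"]&(d>0)]; print(l,"out",round(o["conf"],2),o["box"],np.median(P,0).round(), np.percentile(P,2,axis=0).round(),np.percentile(P,98,axis=0).round(),"rgb",np.median(im[o["region"]],0))
        for o in ctrl.place_of(l,c): print(l,"at",o["at"],round(o["conf"],2))
E
```

```text
{'clock': 0.0, 'q': array([-1.25760148e+00,  1.24506011e-01,  1.65166865e+00, -4.05291711e-06,
        1.36746864e+00, -8.26044111e-02]), 'qd': array([ 0.00040454, -0.00042647, -0.00074148, -0.00040713, -0.00032212,
        0.00192226]), 'joint_torque': array([ 7.63633725e-04, -4.17611718e+01, -3.59925842e+01,  7.75391702e-02,
        4.93105932e-02, -1.83837183e-04]), 'position': array([ 250.37816815, -599.15507046,  213.38961149]), 'tool_rot': array([-1.01828756e-03,  9.80481099e-01,  1.96610689e-01, -1.19924235e-04]), 'force': array([0.50652494, 0.5430318 , 0.5282917 ]), 'wrist_torque': array([-0.02457929, -0.01100471, -0.02687254]), 'width': 0.9981837809624484}
scene {'intrinsics': array([[436.35701267,   0.        , 316.57119827],
       [  0.        , 436.35701267, 233.83938321],
       [  0.        ,   0.        ,   1.        ]]), 'world_to_cam': array([[ 8.26613142e-01,  5.62622080e-01,  1.29270732e-02,
        -3.53579757e+02],
       [-3.99654012e-01,  5.70695867e-01,  7.17344337e-01,
         1.01042538e+02],
       [ 3.96216336e-01, -5.98132613e-01,  6.96598875e-01,
     
[... 1181 characters left out ...]
6.26630735e-01,
        -9.96516549e+02],
       [ 0.00000000e+00,  0.00000000e+00,  0.00000000e+00,
         1.00000000e+00]])}
green_lid out 0.81 [332.7, 299.9, 136.1, 99.8] [225. 261.  14.] [129. 169.   4.] [337. 346.  21.] rgb [ 17.  59. 138.]
green_lid out 0.56 [152.8, 269.5, 138.4, 79.9] [554. 278.  83.] [447. 185.   2.] [653. 348.  89.] rgb [ 21. 104.  43.]
green_lid at [178.2, 295.7] 0.83
red_lid out 0.56 [239.4, 150.7, 92.0, 37.3] [ 551. -214.   83.] [ 443. -300.   76.] [ 644. -145.   90.] rgb [157.  14.   8.]
red_lid at [245.6, 165.3] 0.56
rack out 0.55 [214.5, 195.4, 100.4, 68.3] [545.   6.  42.] [ 442. -141.    1.] [684.  44. 103.] rgb [103. 100.  96.]
rack at [265.7, 244.1] 0.74
```

View pics/scene0.png

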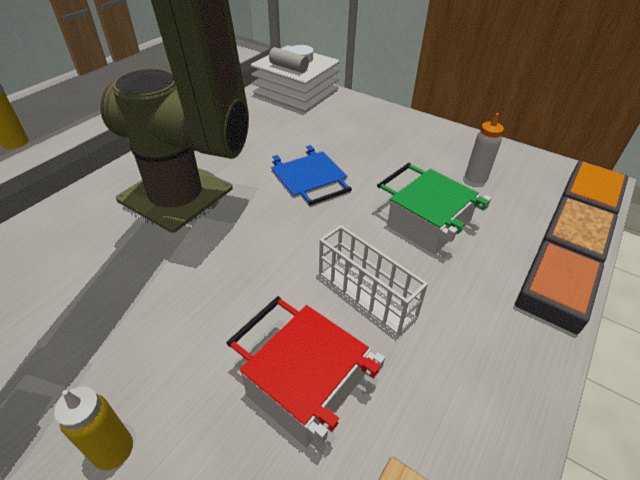

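```bash
python3 - <<'E'
from h import *
for c in("scene","side"):
    z=np.load(f"{c}0.npz");im,d=z["im"].astype(int),z["d"];W=cloud(c,d)
    x,y,zz=W[...,0],W[...,1],W[...,2]
    r=(d>0)&(x>380)&(x<750)&(y>150)&(y<380)
    lum=im.max(-1); grn=im[...,1]-np.maximum(im[...,0],im[...,2])
    bar=r&(lum<60)&(zz>60)&(zz<100)&(x<480); lid=r&(grn>25)&(zz>60)
    for n,m in(("bar",bar),("lid",lid)):
        if m.sum()<20: print(c,n,m.sum());continue
        P=W[m]; (cx,cy),s,a=cv2.minAreaRect(P[:,:2].astype(np.float32))
        print(c,n,m.sum(),np.median(P,0).round(1),np.percentile(P,2,axis=0).round(1),np.percentile(P,98,axis=0).round(1),"rect",round(cx,1),round(cy,1),np.round(s,1),round(a,2))
    # rack: top rim
    m=(d>0)&(x>380)&(x<720)&(abs(y)<110)&(zz>88)&(zz<110); P=W[m]
    (cx,cy),s,a=cv2.minAreaRect(P[:,:2].astype(np.float32))
    print(c,"rack",m.sum(),cx,cy,s,a,np.percentile(P,[1,99],axis=0).round(1), np.median(P[:,2]))
cv2.imwrite("pics/c1.png",cv2.resize(np.load("scene0.npz")["im"][140:340,300:500,::-1],(600,600),interpolation=cv2.INTER_CUBIC))
E
```

```text
scene bar 128 [454.9 279.5  82.2] [441.7 227.6  76.4] [464.9 336.1  85.6] rect 454.1 283.8 [117.9   8.9] 79.1
scene lid 3102 [568.5 259.6  80.9] [475.6 186.9  76.4] [654.3 342.3  88. ] rect 557.8 267.7 [161.7 206.5] 79.86
scene rack 1152 548.3814086914062 -2.429962158203125 (63.18301773071289, 212.59681701660156) 79.0571060180664 [[443.  -51.2  88.6]
 [655.2  42.3 102.2]] 98.92363764998709
side bar 346 [451.9 296.   84.4] [439.6 233.5  77.6] [464.6 345.   86.7] rect 453.3 287.7 [118.2  22. ] 75.57
side lid 5524 [560.3 279.5  82.6] [476.7 193.5  79.7] [646.6 347.7  89.2] rect 557.6 268.4 [160.9 207. ] 80.53
side rack 841 547.4959716796875 -3.6678237915039062 (66.07489013671875, 212.25697326660156) 78.79820251464844 [[441.1 -49.3  88.5]
 [653.8  45.3 103.9]] 100.02381132600249
```

View pics/c1.png

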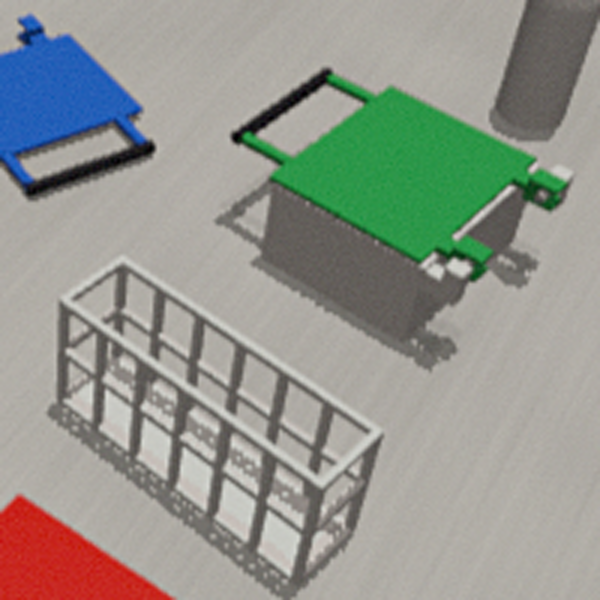

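Look-alikes of the target: the green lid closed on its box (435,198), the blue lid lying loose (310,172) and the red lid on its box (305,355). The green one is the target, and the crop confirms this with the bar at (395,175) and the hooks on pins at (460,225) and (482,203). The rack is at (370,280).

I'll move above the bar with the jaws across it.

servo_tool --increments '[{"dx": 1.07,"dy": 4.66,"dz": 0.1,"rz": 3.0,"grip": 0},{"dx": 1.07,"dy": 4.66,"dz": 0.1,"rz": 3.0,"grip": 0},{"dx": 1.07,"dy": 4.66,"dz": 0.1,"rz": 3.0,"grip": 0},{"dx": 1.07,"dy": 4.66,"dz": 0.1,"rz": 3.0,"grip": 0},{"dx": 1.07,"dy": 4.66,"dz": 0.1,"rz": 3.0,"grip": 0},{"dx": 1.07,"dy": 4.66,"dz": 0.1,"rz": 3.0,"grip": 0},{"dx": 1.07,"dy": 4.66,"dz": 0.1,"rz": 3.0,"grip": 0},{"dx": 1.07,"dy": 4.66,"dz": 0.1,"rz": 3.0,"grip": 0},{"dx": 1.07,"dy": 4.66,"dz": 0.1,"rz": 3.0,"grip": 0},{"dx": 1.07,"dy": 4.66,"dz": 0.1,"rz": 3.0,"grip": 0},{"dx": 1.07,"dy": 4.66,"dz": 0.1,"rz": 3.0,"grip": 0},{"dx": 1.07,"dy": 4.66,"dz": 0.1,"rz": 3.0,"grip": 0},{"dx": 1.07,"dy": 4.66,"dz": 0.1,"rz": 3.0,"grip": 0},{"dx": 1.07,"dy": 4.66,"dz": 0.1,"rz": 3.0,"grip": 0},{"dx": 1.07,"dy": 4.66,"dz": 0.1,"rz": 3.0,"grip": 0},{"dx": 1.07,"dy": 4.66,"dz": 0.1,"rz": 3.0,"grip": 0},{"dx": 1.07,"dy": 4.66,"dz": 0.1,"rz": 3.0,"grip": 0},{"dx": 1.07,"dy": 4.66,"dz": 0.1,"rz": 3.0,"grip": 0},{"dx": 1.07,"dy": 4.66,"dz": 0.1,"rz": 3.0,"grip": 110},{"grip": 110}]'

```text
schema error: expected keys dx, dy, dz, rx, ry, rz, grip
```

```bash
cat > look.py <<'E'
import sys
from h import *
s=ctrl.state();R=cv2.Rodrigues
q=s["tool_rot"];w,a,b,c=q
ty=np.array([2*(a*b-w*c),1-2*(a*a+c*c),2*(b*c+w*a)]);tz=np.array([2*(a*c+w*b),2*(b*c-w*a),1-2*(a*a+b*b)])
print(s["clock"],s["position"].round(1),"ty",ty.round(3),"tz",tz.round(3),"w",s["width"],"F",s["force"].round(1),"q",s["q"].round(2))
E
cat > wr.py <<'E'
exec(open("look.py").read())
im,d=ctrl.get_image("wrist");cv2.imwrite("pics/w%d.png"%int(s["clock"]*10),im[:,:,::-1])
W=cloud("wrist",d);I=im.astype(int);x,y,zz=np.moveaxis(W,-1,0)
r=(d>0)&(x>380)&(x<750)&(y>150)&(y<380)&(zz>60)&(zz<110)
for n,m in(("bar",r&(I.max(-1)<70)&(x<480)),("lid",r&(I[...,1]-np.maximum(I[...,0],I[...,2])>25))):
    if m.sum()<20: print(n,m.sum());continue
    P=W[m]; (cx,cy),sz,a=cv2.minAreaRect(P[:,:2].astype(np.float32))
    print(n,m.sum(),np.median(P,0).round(1),np.percentile(P,[1,99],axis=0).round(1),"rect",round(cx,1),round(cy,1),np.round(sz,1),round(a,2))
E
python3 wr.py; ls pics
```

```text
0.8 [ 250.6 -599.8  214.7] ty [ 0.386 -0.923  0.   ] tz [-0. -0. -1.] w 1.0018843667183457 F [0.2 0.7 0.6] q [-1.26  0.12  1.65 -0.    1.37 -0.08]
bar 0
lid 0
c1.png
scene0.png
side0.png
w8.png
```

All seven keys are needed in every row.

servo_tool --increments '[{"dx": 1.07,"dy": 4.66,"dz": 0.1,"rx": 0,"ry": 0,"rz": 3.0,"grip": 0},{"dx": 1.07,"dy": 4.66,"dz": 0.1,"rx": 0,"ry": 0,"rz": 3.0,"grip": 0},{"dx": 1.07,"dy": 4.66,"dz": 0.1,"rx": 0,"ry": 0,"rz": 3.0,"grip": 0},{"dx": 1.07,"dy": 4.66,"dz": 0.1,"rx": 0,"ry": 0,"rz": 3.0,"grip": 0},{"dx": 1.07,"dy": 4.66,"dz": 0.1,"rx": 0,"ry": 0,"rz": 3.0,"grip": 0},{"dx": 1.07,"dy": 4.66,"dz": 0.1,"rx": 0,"ry": 0,"rz": 3.0,"grip": 0},{"dx": 1.07,"dy": 4.66,"dz": 0.1,"rx": 0,"ry": 0,"rz": 3.0,"grip": 0},{"dx": 1.07,"dy": 4.66,"dz": 0.1,"rx": 0,"ry": 0,"rz": 3.0,"grip": 0},{"dx": 1.07,"dy": 4.66,"dz": 0.1,"rx": 0,"ry": 0,"rz": 3.0,"grip": 0},{"dx": 1.07,"dy": 4.66,"dz": 0.1,"rx": 0,"ry": 0,"rz": 3.0,"grip": 0},{"dx": 1.07,"dy": 4.66,"dz": 0.1,"rx": 0,"ry": 0,"rz": 3.0,"grip": 0},{"dx": 1.07,"dy": 4.66,"dz": 0.1,"rx": 0,"ry": 0,"rz": 3.0,"grip": 0},{"dx": 1.07,"dy": 4.66,"dz": 0.1,"rx": 0,"ry": 0,"rz": 3.0,"grip": 0},{"dx": 1.07,"dy": 4.66,"dz": 0.1,"rx": 0,"ry": 0,"rz": 3.0,"grip": 0},{"dx": 1.07,"dy": 4.66,"dz": 0.1,"rx": 0,"ry": 0,"rz": 3.0,"grip": 0},{"dx": 1.07,"dy": 4.66,"dz": 0.1,"rx": 0,"ry": 0,"rz": 3.0,"grip": 0},{"dx": 1.07,"dy": 4.66,"dz": 0.1,"rx": 0,"ry": 0,"rz": 3.0,"grip": 0},{"dx": 1.07,"dy": 4.66,"dz": 0.1,"rx": 0,"ry": 0,"rz": 3.0,"grip": 0},{"dx": 1.07,"dy": 4.66,"dz": 0.1,"rx": 0,"ry": 0,"rz": 3.0,"grip": 110},{"dx": 0,"dy": 0,"dz": 0,"rx": 0,"ry": 0,"rz": 0,"grip": 110}]'

```text
clock: 3.35
position: [453.9, 287.9, 233.4]
tool_rot: [-0.0, 0.767, 0.642, -0.0]
force: [0.3, -0.6, 0.5]
width: 0.843
```

```bash
python3 wr.py; ls pics
```

```text
3.35 [453.9 287.9 233.4] ty [ 0.984 -0.176 -0.001] tz [-0.001  0.    -1.   ] w 0.8431162054836806 F [ 0.3 -0.6  0.5] q [ 0.47 -0.14  1.88  0.    1.4   0.64]
bar 1823 [452.4 285.3  83.3] [[438.6 228.   78.5]
 [471.6 342.7  85.5]] rect 451.5 284.9 [ 42.6 116.9] 6.74
lid 30095 [565.1 278.   81.1] [[469.  188.3  79.3]
 [656.3 348.4  88.4]] rect 557.9 267.1 [159.  206.9] 80.11
c1.png
scene0.png
side0.png
w33.png
w8.png
```

View pics/w33.png

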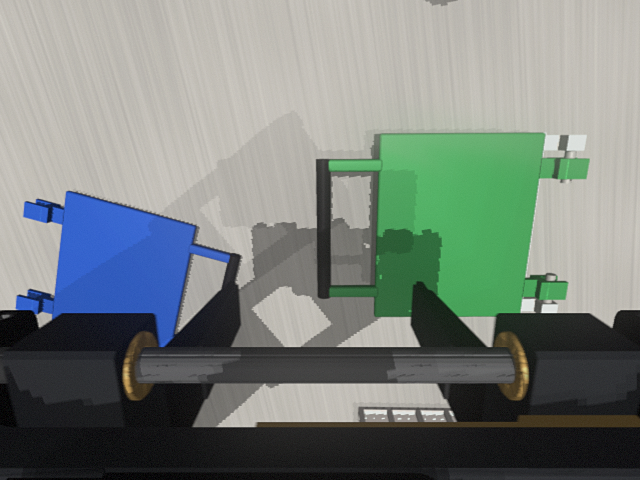

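```bash
cat > m.py <<'E'
exec(open("look.py").read())
im,d=ctrl.get_image("wrist")
W=cloud("wrist",d);I=im.astype(int);x,y,zz=np.moveaxis(W,-1,0)
r=(d>0)&(x>380)&(x<750)&(y>150)&(y<380)&(zz>60)&(zz<110)
P=W[r&(I[...,1]-np.maximum(I[...,0],I[...,2])>25)]
(cx,cy),sz,a=cv2.minAreaRect(P[:,:2].astype(np.float32)); a=np.radians(a-90)
ex=np.array([np.cos(a),np.sin(a)]);ey=np.array([-ex[1],ex[0]])
o=np.array([cx,cy]);L=lambda Q:np.c_[(Q[:,:2]-o)@ex,(Q[:,:2]-o)@ey,Q[:,2]]
p=L(P);mid=abs(p[:,1])<40
print("yaw",np.degrees(a),"plate x",np.percentile(p[mid,0],[.5,99.5]),"all x",np.percentile(p[:,0],[.2,99.8]),"y",np.percentile(p[:,1],[.3,99.7]),"z",np.median(p[mid,2]))
B=L(W[r&(I.max(-1)<70)]);B=B[(abs(B[:,1])<45)&(B[:,0]<-80)&(B[:,0]>-125)]
print("bar",len(B),np.percentile(B,[2,50,98],axis=0).round(1))
pl=p[mid,0];e=np.percentile(pl,.5),np.percentile(pl,99.5);c=(e[0]+e[1])/2+89
print("pins",o+c*ex,"bar from plate",o+(c-200)*ex,"bar meas",o+np.median(B[:,0])*ex,"o",o)
E
python3 m.py
```

```text
3.4 [453.7 286.5 233.4] ty [ 0.984 -0.177 -0.001] tz [-0.001 -0.001 -1.   ] w 0.8037984028240749 F [ 0.5  0.1 -0.8] q [ 0.46 -0.14  1.88 -0.    1.4   0.64]
yaw -9.865585327148438 plate x [-62.01856314  68.00020761] all x [-101.0091503   101.32082604] y [-77.98936967  79.35753551] z 81.20397824580346
bar 1383 [[-113.1  -42.8   79.8]
 [-107.7    1.2   83.4]
 [-102.1   43.3   85.3]]
pins [648.83679919 252.00641831] bar from plate [451.79431568 286.27389111] bar meas [452.12449754 286.21646949] o [558.20629883 267.7678833 ]
```

The wrist view shows the bar at (323,228), the hooks on the pins at (565,168) and (547,290), and the blue lid well clear to the left. Next I descend with the jaws partly closed and grip.

servo_tool --increments '[{"dx": -0.3,"dy": 0.1,"dz": -2,"rx": 0,"ry": 0,"rz": 0,"grip": 125},{"dx": 0,"dy": 0,"dz": -3,"rx": 0,"ry": 0,"rz": 0,"grip": 125},{"dx": 0,"dy": 0,"dz": -3,"rx": 0,"ry": 0,"rz": 0,"grip": 125},{"dx": 0,"dy": 0,"dz": -3,"rx": 0,"ry": 0,"rz": 0,"grip": 125},{"dx": 0,"dy": 0,"dz": -2.5,"rx": 0,"ry": 0,"rz": 0,"grip": 125},{"dx": 0,"dy": 0,"dz": -2,"rx": 0,"ry": 0,"rz": 0,"grip": 125},{"dx": 0,"dy": 0,"dz": -1.5,"rx": 0,"ry": 0,"rz": 0,"grip": 125},{"dx": 0,"dy": 0,"dz": -0.45,"rx": 0,"ry": 0,"rz": 0,"grip": 125},{"dx": 0,"dy": 0,"dz": 0,"rx": 0,"ry": 0,"rz": 0,"grip": 255},{"dx": 0,"dy": 0,"dz": 0,"rx": 0,"ry": 0,"rz": 0,"grip": 255},{"dx": 0,"dy": 0,"dz": 0,"rx": 0,"ry": 0,"rz": 0,"grip": 255},{"dx": 0,"dy": 0,"dz": 0,"rx": 0,"ry": 0,"rz": 0,"grip": 255},{"dx": 0,"dy": 0,"dz": 0,"rx": 0,"ry": 0,"rz": 0,"grip": 255},{"dx": 0,"dy": 0,"dz": 0,"rx": 0,"ry": 0,"rz": 0,"grip": 255}]'

```text
clock: 5.2
position: [451.3, 286.8, 59.6]
tool_rot: [0.0, 0.768, 0.641, 0.001]
force: [0.4, 0.3, 1.9]
width: 0.121
```

```bash
python3 look.py; python3 - <<'E'
import numpy as np
# swing increments (mm) per row, ease-in/out, radius 201, yaw -9.9 deg, 24 rows
a=np.radians(-9.9);n=20
t=np.linspace(0,1,n+1);th=np.radians(90)*t
r=201.5;u=-r*np.cos(th);z=r*np.sin(th)
du,dz=np.diff(u)/10,np.diff(z)/10
for i in range(n):print(i,round(du[i]*np.cos(a),2),round(du[i]*np.sin(a),2),round(dz[i],2))
E
```

```text
5.2 [451.3 286.8  59.6] ty [ 0.984 -0.179  0.001] tz [ 0.001  0.    -1.   ] w 0.12141596774860997 F [0.4 0.3 1.9] q [ 0.47  0.02  2.04 -0.    1.08  0.65]
0 0.06 -0.01 1.58
1 0.18 -0.03 1.57
2 0.3 -0.05 1.55
3 0.42 -0.07 1.52
4 0.54 -0.09 1.48
5 0.65 -0.11 1.44
6 0.76 -0.13 1.38
7 0.87 -0.15 1.32
8 0.96 -0.17 1.24
9 1.06 -0.18 1.16
10 1.14 -0.2 1.07
11 1.22 -0.21 0.98
12 1.3 -0.23 0.88
13 1.36 -0.24 0.77
14 1.42 -0.25 0.66
15 1.46 -0.26 0.55
16 1.5 -0.26 0.43
17 1.53 -0.27 0.31
18 1.55 -0.27 0.19
19 1.56 -0.27 0.06
```

The fingers closed at 12 mm, so the bar is held. First half of the swing.

servo_tool --increments '[{"dx": 0.06,"dy": -0.01,"dz": 1.58,"rx": 0,"ry": 0,"rz": 0,"grip": 255},{"dx": 0.18,"dy": -0.03,"dz": 1.57,"rx": 0,"ry": 0,"rz": 0,"grip": 255},{"dx": 0.3,"dy": -0.05,"dz": 1.55,"rx": 0,"ry": 0,"rz": 0,"grip": 255},{"dx": 0.42,"dy": -0.07,"dz": 1.52,"rx": 0,"ry": 0,"rz": 0,"grip": 255},{"dx": 0.54,"dy": -0.09,"dz": 1.48,"rx": 0,"ry": 0,"rz": 0,"grip": 255},{"dx": 0.65,"dy": -0.11,"dz": 1.44,"rx": 0,"ry": 0,"rz": 0,"grip": 255},{"dx": 0.76,"dy": -0.13,"dz": 1.38,"rx": 0,"ry": 0,"rz": 0,"grip": 255},{"dx": 0.87,"dy": -0.15,"dz": 1.32,"rx": 0,"ry": 0,"rz": 0,"grip": 255},{"dx": 0.96,"dy": -0.17,"dz": 1.24,"rx": 0,"ry": 0,"rz": 0,"grip": 255},{"dx": 1.06,"dy": -0.18,"dz": 1.16,"rx": 0,"ry": 0,"rz": 0,"grip": 255},{"dx": 0,"dy": 0,"dz": 0,"rx": 0,"ry": 0,"rz": 0,"grip": 255}]'

```text
clock: 6.58
position: [510.0, 276.8, 203.1]
tool_rot: [0.0, 0.768, 0.64, 0.001]
force: [-2.9, -0.5, -0.4]
width: 0.117
```

```bash
python3 - <<'E'
exec(open("look.py").read())
im,d=ctrl.get_image("scene");cv2.imwrite("pics/s2.png",cv2.resize(im[60:260,330:530,::-1],(600,600)))
E
```

```text
6.575 [510.  276.8 203.1] ty [ 0.984 -0.18   0.001] tz [ 0.001  0.001 -1.   ] w 0.11666306744733994 F [-2.9 -0.5 -0.4] q [ 0.4  -0.02  1.82  0.    1.34  0.59]
```

View pics/s2.png

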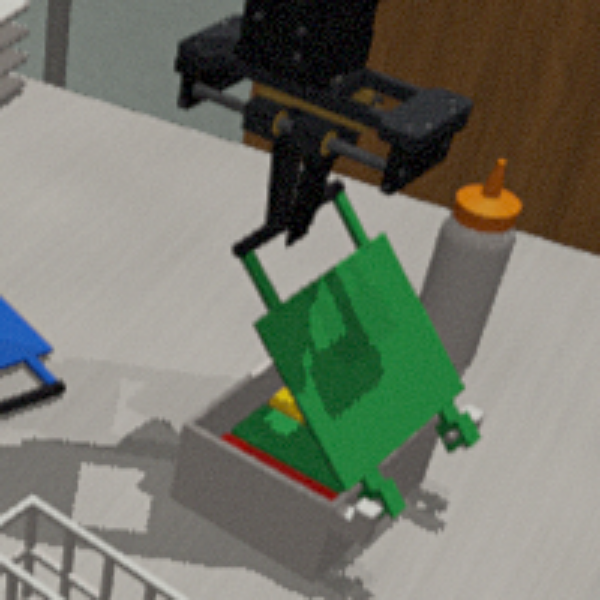

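Halfway up: the lid follows the bar at about 45°, with the hooks still on the pins (near 380,490 and 460,425 in the crop). Second half, then a pause.

servo_tool --increments '[{"dx": 1.14,"dy": -0.2,"dz": 1.07,"rx": 0,"ry": 0,"rz": 0,"grip": 255},{"dx": 1.22,"dy": -0.21,"dz": 0.98,"rx": 0,"ry": 0,"rz": 0,"grip": 255},{"dx": 1.3,"dy": -0.23,"dz": 0.88,"rx": 0,"ry": 0,"rz": 0,"grip": 255},{"dx": 1.36,"dy": -0.24,"dz": 0.77,"rx": 0,"ry": 0,"rz": 0,"grip": 255},{"dx": 1.42,"dy": -0.25,"dz": 0.66,"rx": 0,"ry": 0,"rz": 0,"grip": 255},{"dx": 1.46,"dy": -0.26,"dz": 0.55,"rx": 0,"ry": 0,"rz": 0,"grip": 255},{"dx": 1.5,"dy": -0.26,"dz": 0.43,"rx": 0,"ry": 0,"rz": 0,"grip": 255},{"dx": 1.53,"dy": -0.27,"dz": 0.31,"rx": 0,"ry": 0,"rz": 0,"grip": 255},{"dx": 1.4,"dy": -0.25,"dz": 0.1,"rx": 0,"ry": 0,"rz": 0,"grip": 255},{"dx": 1.4,"dy": -0.25,"dz": 0.05,"rx": 0,"ry": 0,"rz": 0,"grip": 255},{"dx": 0,"dy": 0,"dz": 0,"rx": 0,"ry": 0,"rz": 0,"grip": 255},{"dx": 0,"dy": 0,"dz": 0,"rx": 0,"ry": 0,"rz": 0,"grip": 255},{"dx": 0,"dy": 0,"dz": 0,"rx": 0,"ry": 0,"rz": 0,"grip": 255},{"dx": 0,"dy": 0,"dz": 0,"rx": 0,"ry": 0,"rz": 0,"grip": 255}]'

```text
clock: 8.38
position: [646.5, 252.4, 259.9]
tool_rot: [0.0, 0.768, 0.641, 0.0]
force: [-0.6, -2.2, 4.6]
width: 0.116
```

```bash
cat > lid.py <<'E'
exec(open("look.py").read())
import sys
for c in("scene","side"):
    im,d=ctrl.get_image(c);I=im.astype(int)
    if c=="scene":cv2.imwrite("pics/%s.png"%sys.argv[1],im[:,:,::-1])
    W=cloud(c,d);x,y,zz=np.moveaxis(W,-1,0)
    m=(d>0)&(I[...,1]-np.maximum(I[...,0],I[...,2])>25)&(zz>15)&(abs(x-s["position"][0])<150)&(abs(y-s["position"][1])<150)&(zz<s["position"][2]+30)
    P=W[m];P=P[P[:,2]>s["position"][2]-215]
    k=np.median(P,0);n=np.linalg.svd(P-k,full_matrices=False)[2][2];P=P[abs((P-k)@n)<12]
    k=P.mean(0);n=np.linalg.svd(P-k,full_matrices=False)[2][2]
    print(c,len(P),"c",k.round(1),"n",n.round(3),"tilt deg",np.degrees(np.arcsin(n[2])).round(1),"z",np.percentile(P[:,2],[.5,99.5]).round(1),"x",np.percentile(P[:,0],[1,99]).round(1),"y",np.percentile(P[:,1],[1,99]).round(1))
E
python3 lid.py s3
```

```text
8.375 [646.5 252.4 259.9] ty [ 0.984 -0.179  0.001] tz [ 0.001 -0.    -1.   ] w 0.11621288885526372 F [-0.6 -2.2  4.6] q [ 0.3   0.2   1.49 -0.    1.45  0.48]
scene 1937 c [647.2 239.1 172. ] n [-0.983  0.183 -0.013] tilt deg -0.7 z [ 72.  265.2] x [628.4 664.4] y [172.9 323. ]
side 902 c [642.7 281.3 203.1] n [ 0.933 -0.227 -0.28 ] tilt deg -16.3 z [ 44.9 254.4] x [579.1 660.1] y [187.7 330.5]
```

It is upright with a tilt of about 1°, on the pins (bar at z 279 against 278 expected). Next I lift it straight up.

servo_tool --increments '[{"dx": 0,"dy": 0,"dz": 0.5,"rx": 0,"ry": 0,"rz": 0,"grip": 255},{"dx": 0,"dy": 0,"dz": 0.5,"rx": 0,"ry": 0,"rz": 0,"grip": 255},{"dx": 0,"dy": 0,"dz": 0.5,"rx": 0,"ry": 0,"rz": 0,"grip": 255},{"dx": 0,"dy": 0,"dz": 0.5,"rx": 0,"ry": 0,"rz": 0,"grip": 255},{"dx": 0,"dy": 0,"dz": 0.5,"rx": 0,"ry": 0,"rz": 0,"grip": 255},{"dx": 0,"dy": 0,"dz": 0.5,"rx": 0,"ry": 0,"rz": 0,"grip": 255},{"dx": 0,"dy": 0,"dz": 0.5,"rx": 0,"ry": 0,"rz": 0,"grip": 255},{"dx": 0,"dy": 0,"dz": 0.5,"rx": 0,"ry": 0,"rz": 0,"grip": 255},{"dx": 0,"dy": 0,"dz": 0.8,"rx": 0,"ry": 0,"rz": 0,"grip": 255},{"dx": 0,"dy": 0,"dz": 0.8,"rx": 0,"ry": 0,"rz": 0,"grip": 255},{"dx": 0,"dy": 0,"dz": 0.8,"rx": 0,"ry": 0,"rz": 0,"grip": 255},{"dx": 0,"dy": 0,"dz": 0.8,"rx": 0,"ry": 0,"rz": 0,"grip": 255},{"dx": 0,"dy": 0,"dz": 0.8,"rx": 0,"ry": 0,"rz": 0,"grip": 255},{"dx": 0,"dy": 0,"dz": 0.8,"rx": 0,"ry": 0,"rz": 0,"grip": 255},{"dx": 0,"dy": 0,"dz": 0.8,"rx": 0,"ry": 0,"rz": 0,"grip": 255},{"dx": 0,"dy": 0,"dz": 0,"rx": 0,"ry": 0,"rz": 0,"grip": 255}]'

```text
clock: 10.48
position: [646.5, 252.7, 356.9]
tool_rot: [0.0, 0.768, 0.641, 0.001]
force: [0.5, -0.2, -2.9]
width: 0.117
```

```bash
python3 lid.py s4
```

```text
10.475 [646.5 252.7 356.9] ty [ 0.984 -0.179  0.002] tz [ 0.002  0.001 -1.   ] w 0.11686243919859081 F [ 0.5 -0.2 -2.9] q [ 0.3   0.17  1.36 -0.    1.61  0.48]
scene 2550 c [648.  240.  268.4] n [-0.983  0.185 -0.016] tilt deg -0.9 z [166.9 363. ] x [629.1 665.3] y [173.5 326.7]
side 1355 c [647.5 284.6 285.8] n [ 0.981 -0.193 -0.004] tilt deg -0.2 z [181.8 362.2] x [627.5 660.7] y [187.1 331. ]
```

View pics/s4.png

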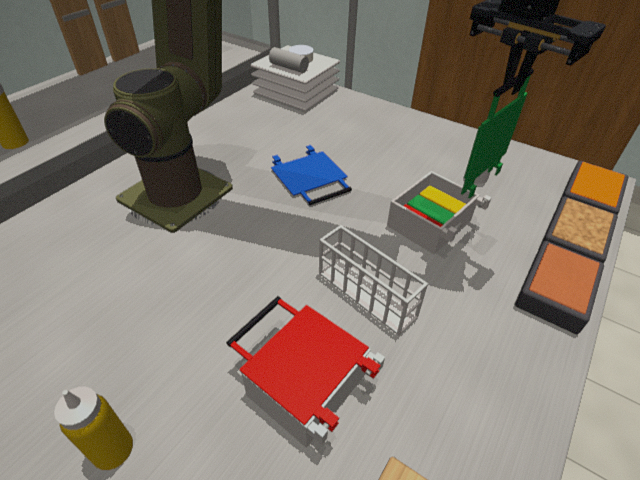

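The lid is clear of the pins and hangs vertical at (495,150). I carry it over the rack and turn it −91° so its width lies along the rack.

servo_tool --increments '[{"dx": -0.3,"dy": -0.8,"dz": 0,"rx": 0,"ry": 0,"rz": 0,"grip": 255},{"dx": -0.5,"dy": -1.3,"dz": 0,"rx": 0,"ry": 0,"rz": 0,"grip": 255},{"dx": -0.6,"dy": -1.5,"dz": 0,"rx": 0,"ry": 0,"rz": 0,"grip": 255},{"dx": -0.6,"dy": -1.5,"dz": 0,"rx": 0,"ry": 0,"rz": -3,"grip": 255},{"dx": -0.6,"dy": -1.5,"dz": 0,"rx": 0,"ry": 0,"rz": -5,"grip": 255},{"dx": -0.6,"dy": -1.5,"dz": 0,"rx": 0,"ry": 0,"rz": -6,"grip": 255},{"dx": -0.6,"dy": -1.5,"dz": 0,"rx": 0,"ry": 0,"rz": -7,"grip": 255},{"dx": -0.6,"dy": -1.5,"dz": 0,"rx": 0,"ry": 0,"rz": -7,"grip": 255},{"dx": -0.6,"dy": -1.5,"dz": 0,"rx": 0,"ry": 0,"rz": -7,"grip": 255},{"dx": -0.6,"dy": -1.5,"dz": 0,"rx": 0,"ry": 0,"rz": -7,"grip": 255},{"dx": -0.6,"dy": -1.5,"dz": 0,"rx": 0,"ry": 0,"rz": -7,"grip": 255},{"dx": -0.6,"dy": -1.5,"dz": 0,"rx": 0,"ry": 0,"rz": -7,"grip": 255},{"dx": -0.6,"dy": -1.5,"dz": 0,"rx": 0,"ry": 0,"rz": -7,"grip": 255},{"dx": -0.6,"dy": -1.5,"dz": 0,"rx": 0,"ry": 0,"rz": -7,"grip": 255},{"dx": -0.6,"dy": -1.5,"dz": 0,"rx": 0,"ry": 0,"rz": -7,"grip": 255},{"dx": -0.6,"dy": -1.5,"dz": 0,"rx": 0,"ry": 0,"rz": -6,"grip": 255},{"dx": -0.4,"dy": -1.3,"dz": 0,"rx": 0,"ry": 0,"rz": -5,"grip": 255},{"dx": -0.2,"dy": -0.6,"dz": 0,"rx": 0,"ry": 0,"rz": -3,"grip": 255},{"dx": 0,"dy": 0,"dz": 0,"rx": 0,"ry": 0,"rz": 0,"grip": 255},{"dx": 0,"dy": 0,"dz": 0,"rx": 0,"ry": 0,"rz": 0,"grip": 255}]'

```text
clock: 13.08
position: [547.9, 2.4, 355.7]
tool_rot: [-0.0, 0.995, -0.099, 0.0]
force: [0.7, -0.2, -3.5]
width: 0.12
```

```bash
python3 lid.py s5; python3 - <<'E'
from h import *
# rack refine: top rim from initial clouds, tight height band, project in rack frame
for c in("scene","side"):
    z=np.load(f"{c}0.npz");d=z["d"];W=cloud(c,d);I=z["im"].astype(int)
    m=(d>0)&(abs(W[...,0]-548)<125)&(abs(W[...,1]+3)<85)&(W[...,2]>93)&(W[...,2]<106)
    P=W[m][:,:2]
    for a in np.radians([-12,-11,-10]):
        ex=np.array([np.cos(a),np.sin(a)]);ey=np.array([-ex[1],ex[0]])
        u,v=P@ex,P@ey
        h=[np.percentile(u,[1,99]),np.percentile(v,[2,98])]
        print(c,np.degrees(a),"len",np.ptp(h[0]).round(1),"wid",np.ptp(h[1]).round(1),"ctr",(h[0].mean()*ex+h[1].mean()*ey).round(1))
E
```

```text
13.075 [547.9   2.4 355.7] ty [-0.197 -0.98  -0.   ] tz [ 0.  0. -1.] w 0.1199420090905814 F [ 0.7 -0.2 -3.5] q [-0.09 -0.15  1.69  0.    1.6   1.67]
scene 6288 c [554.8  -2.8 266. ] n [-0.194 -0.981  0.014] tilt deg 0.8 z [166.9 362. ] x [474.5 626.1] y [-18.5  13.9]
side 2539 c [542.4   8.9 264.8] n [-0.193 -0.981 -0.004] tilt deg -0.2 z [171.6 332.4] x [475.2 619.3] y [-11.4  23.2]
scene -12.000000000000002 len 209.8 wid 62.0 ctr [548.9  -2.9]
scene -11.0 len 209.6 wid 60.8 ctr [548.8  -2.8]
scene -10.0 len 209.4 wid 62.1 ctr [548.8  -3.2]
side -12.000000000000002 len 209.3 wid 62.6 ctr [547.4  -3.2]
side -11.0 len 209.2 wid 61.9 ctr [547.4  -3.1]
side -10.0 len 209.1 wid 63.0 ctr [547.4  -2.6]
```

The lid is over the rack: the tool is 5 mm off in y, yaw matches to 0.4°, tilt is under 1°. I correct the 5 mm and lower most of the way.

servo_tool --increments '[{"dx": 0,"dy": -0.5,"dz": -0.5,"rx": 0,"ry": 0,"rz": 0,"grip": 255},{"dx": 0,"dy": 0,"dz": -1,"rx": 0,"ry": 0,"rz": 0,"grip": 255},{"dx": 0,"dy": 0,"dz": -1,"rx": 0,"ry": 0,"rz": 0,"grip": 255},{"dx": 0,"dy": 0,"dz": -1,"rx": 0,"ry": 0,"rz": 0,"grip": 255},{"dx": 0,"dy": 0,"dz": -1,"rx": 0,"ry": 0,"rz": 0,"grip": 255},{"dx": 0,"dy": 0,"dz": -1,"rx": 0,"ry": 0,"rz": 0,"grip": 255},{"dx": 0,"dy": 0,"dz": -1,"rx": 0,"ry": 0,"rz": 0,"grip": 255},{"dx": 0,"dy": 0,"dz": -1,"rx": 0,"ry": 0,"rz": 0,"grip": 255},{"dx": 0,"dy": 0,"dz": -1,"rx": 0,"ry": 0,"rz": 0,"grip": 255},{"dx": 0,"dy": 0,"dz": 0,"rx": 0,"ry": 0,"rz": 0,"grip": 255}]'

```text
clock: 14.42
position: [547.6, -2.4, 269.2]
tool_rot: [-0.0, 0.995, -0.099, -0.001]
force: [-0.2, 0.1, -3.4]
width: 0.118
```

```bash
python3 - <<'E'
exec(open("look.py").read())
im,d=ctrl.get_image("scene");im2,_=ctrl.get_image("side")
a=cv2.resize(im[150:350,290:450,::-1],(400,500));b=cv2.resize(im2[110:290,190:334,::-1],(400,500))
cv2.imwrite("pics/s6.png",np.hstack([a,b]))
E
```

```text
14.425 [547.6  -2.4 269.2] ty [-0.196 -0.981  0.   ] tz [-0.002  0.    -1.   ] w 0.11840090253590385 F [-0.2  0.1 -3.4] q [-0.1  -0.13  1.81  0.    1.46  1.67]
```

View pics/s6.png

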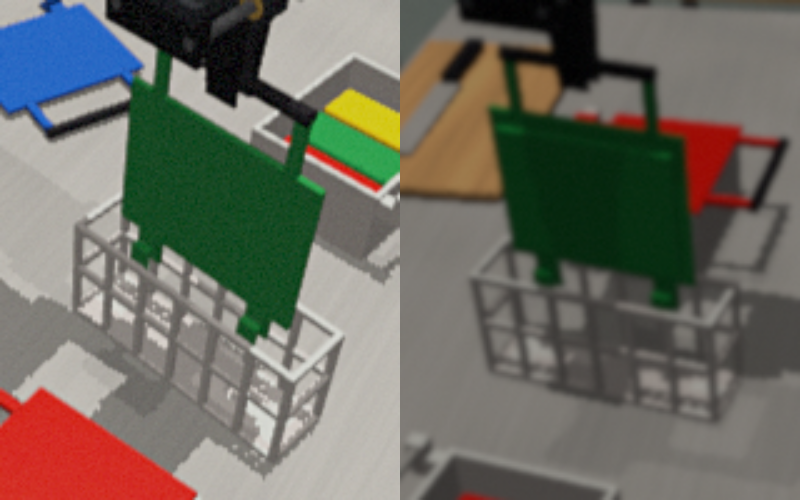

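Both hooks (140,250 and 255,325 on the left crop) are between the rack's rims, with no contact force. I continue down slowly at the end.

servo_tool --increments '[{"dx": 0,"dy": 0,"dz": -1,"rx": 0,"ry": 0,"rz": 0,"grip": 255},{"dx": 0,"dy": 0,"dz": -1,"rx": 0,"ry": 0,"rz": 0,"grip": 255},{"dx": 0,"dy": 0,"dz": -1,"rx": 0,"ry": 0,"rz": 0,"grip": 255},{"dx": 0,"dy": 0,"dz": -1,"rx": 0,"ry": 0,"rz": 0,"grip": 255},{"dx": 0,"dy": 0,"dz": -1,"rx": 0,"ry": 0,"rz": 0,"grip": 255},{"dx": 0,"dy": 0,"dz": -1,"rx": 0,"ry": 0,"rz": 0,"grip": 255},{"dx": 0,"dy": 0,"dz": -0.4,"rx": 0,"ry": 0,"rz": 0,"grip": 255},{"dx": 0,"dy": 0,"dz": -0.3,"rx": 0,"ry": 0,"rz": 0,"grip": 255},{"dx": 0,"dy": 0,"dz": -0.3,"rx": 0,"ry": 0,"rz": 0,"grip": 255},{"dx": 0,"dy": 0,"dz": 0,"rx": 0,"ry": 0,"rz": 0,"grip": 255},{"dx": 0,"dy": 0,"dz": 0,"rx": 0,"ry": 0,"rz": 0,"grip": 255}]'

```text
clock: 15.9
position: [548.3, -2.5, 200.8]
tool_rot: [-0.0, 0.995, -0.099, 0.0]
force: [-0.1, -0.3, -2.9]
width: 0.117
```

servo_tool --increments '[{"dx": 0,"dy": 0,"dz": -0.2,"rx": 0,"ry": 0,"rz": 0,"grip": 255},{"dx": 0,"dy": 0,"dz": -0.2,"rx": 0,"ry": 0,"rz": 0,"grip": 255},{"dx": 0,"dy": 0,"dz": 0,"rx": 0,"ry": 0,"rz": 0,"grip": 255},{"dx": 0,"dy": 0,"dz": 0,"rx": 0,"ry": 0,"rz": 0,"grip": 255}]'

```text
clock: 16.4
position: [549.0, -2.6, 199.0]
tool_rot: [0.0, 0.995, -0.099, 0.001]
force: [-2.2, 0.1, 5.0]
width: 0.123
```

servo_tool --increments '[{"dx": 0,"dy": 0,"dz": -0.1,"rx": 0,"ry": 0,"rz": 0,"grip": 255},{"dx": 0,"dy": 0,"dz": 0,"rx": 0,"ry": 0,"rz": 0,"grip": 255}]'

```text
clock: 16.65
position: [549.4, -2.6, 199.0]
tool_rot: [0.0, 0.995, -0.099, 0.002]
force: [-3.2, 1.1, 7.8]
width: 0.114
```

```bash
python3 lid.py s7
```

```text
16.65 [549.4  -2.6 199. ] ty [-0.196 -0.981 -0.   ] tz [ 0.004 -0.001 -1.   ] w 0.11424602469872557 F [-3.2  1.1  7.8] q [-0.1  -0.09  1.89 -0.    1.33  1.67]
scene 3353 c [556.   -7.6 120. ] n [ 0.195  0.981 -0.01 ] tilt deg -0.6 z [ 23.6 202.5] x [475.1 627.3] y [-22.1   8.9]
side 1625 c [543.8   3.2 128.1] n [-0.189 -0.982 -0.021] tilt deg -1.2 z [ 47.4 178.2] x [475.4 620.5] y [-16.4  17.8]
```

servo_tool --increments '[{"dx": 0,"dy": 0,"dz": 0,"rx": 0,"ry": 0,"rz": 0,"grip": 215},{"dx": 0,"dy": 0,"dz": 0,"rx": 0,"ry": 0,"rz": 0,"grip": 200},{"dx": 0,"dy": 0,"dz": 0,"rx": 0,"ry": 0,"rz": 0,"grip": 170},{"dx": 0,"dy": 0,"dz": 0,"rx": 0,"ry": 0,"rz": 0,"grip": 130},{"dx": 0,"dy": 0,"dz": 0,"rx": 0,"ry": 0,"rz": 0,"grip": 80},{"dx": 0,"dy": 0,"dz": 0,"rx": 0,"ry": 0,"rz": 0,"grip": 30},{"dx": 0,"dy": 0,"dz": 0,"rx": 0,"ry": 0,"rz": 0,"grip": 0},{"dx": 0,"dy": 0,"dz": 0,"rx": 0,"ry": 0,"rz": 0,"grip": 0},{"dx": 0,"dy": 0,"dz": 0,"rx": 0,"ry": 0,"rz": 0,"grip": 0}]'

```text
clock: 17.88
position: [548.2, -2.5, 195.6]
tool_rot: [-0.0, 0.995, -0.099, -0.0]
force: [1.0, -0.5, 0.0]
width: 0.89
```

```bash
python3 lid.py s8
```

```text
17.875 [548.2  -2.5 195.6] ty [-0.196 -0.981 -0.   ] tz [-0.  0. -1.] w 0.8897811306883532 F [ 1.  -0.5  0. ] q [-0.1  -0.09  1.9   0.    1.33  1.67]
scene 3114 c [557.8  -9.2 118. ] n [-0.193 -0.981  0.   ] tilt deg 0.0 z [ 22.7 203. ] x [474.8 626.8] y [-23.    7.7]
side 1569 c [543.5   2.2 125.1] n [-0.192 -0.981 -0.021] tilt deg -1.2 z [ 45.7 177.2] x [475.3 620.5] y [-18.5  16.3]
```

View pics/s8.png

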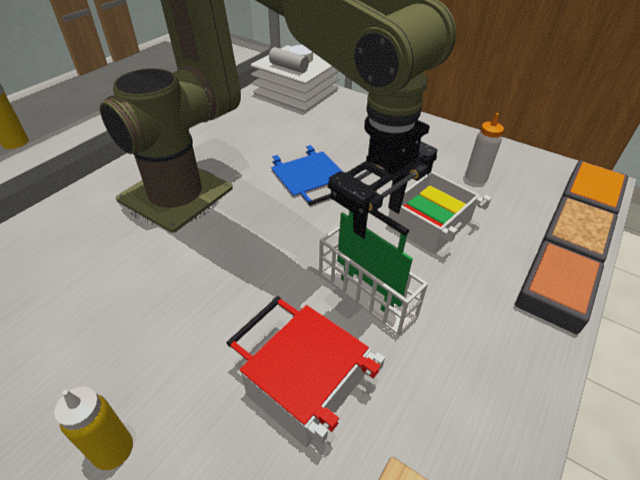

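The lid stands vertical in the rack (370,255), the fingers are open on both sides of the bar and the red lid is untouched. Now I retreat straight up.

servo_tool --increments '[{"dx": 0,"dy": 0,"dz": 0.5,"rx": 0,"ry": 0,"rz": 0,"grip": 0},{"dx": 0,"dy": 0,"dz": 1,"rx": 0,"ry": 0,"rz": 0,"grip": 0},{"dx": 0,"dy": 0,"dz": 1.5,"rx": 0,"ry": 0,"rz": 0,"grip": 0},{"dx": 0,"dy": 0,"dz": 2,"rx": 0,"ry": 0,"rz": 0,"grip": 0},{"dx": 0,"dy": 0,"dz": 2.5,"rx": 0,"ry": 0,"rz": 0,"grip": 0},{"dx": 0,"dy": 0,"dz": 2.5,"rx": 0,"ry": 0,"rz": 0,"grip": 0},{"dx": 0,"dy": 0,"dz": 1,"rx": 0,"ry": 0,"rz": 0,"grip": 0},{"dx": 0,"dy": 0,"dz": 0,"rx": 0,"ry": 0,"rz": 0,"grip": 0},{"dx": 0,"dy": 0,"dz": 0,"rx": 0,"ry": 0,"rz": 0,"grip": 0},{"dx": 0,"dy": 0,"dz": 0,"rx": 0,"ry": 0,"rz": 0,"grip": 0}]'

```text
clock: 19.23
position: [547.7, -2.4, 304.2]
tool_rot: [0.0, 0.995, -0.099, -0.001]
force: [-0.2, 0.6, -0.0]
width: 1.002
```

```bash
python3 - <<'E'
exec(open("look.py").read())
I0=np.load("scene0.npz")["im"].astype(int)
im,d=ctrl.get_image("scene");cv2.imwrite("pics/s9.png",im[130:430,220:560,::-1]);I=im.astype(int);W=cloud("scene",d);x,y,z=np.moveaxis(W,-1,0)
m=(d>0)&(I[...,1]-np.maximum(I[...,0],I[...,2])>25)&(abs(x-548)<110)&(abs(y+3)<60)&(z>15)
P=W[m];k=P.mean(0);n=np.linalg.svd(P-k,full_matrices=False)[2][2]
print(len(P),k.round(1),n.round(3),np.percentile(P,[1,99],axis=0).round(1))
red=lambda J:J[...,0]-J[...,1:].max(-1)>60
for J in(I0,I):
    r=red(J)[250:,200:400];print(r.sum(),np.argwhere(r).mean(0).round(2))
E
```

```text
19.225 [547.7  -2.4 304.2] ty [-0.196 -0.981  0.   ] tz [-0.002  0.    -1.   ] w 1.0019873467740652 F [-0.2  0.6 -0. ] q [-0.1  -0.14  1.77 -0.    1.52  1.67]
3332 [554.8  -8.6 121.2] [ 0.194  0.981 -0.001] [[474.6 -23.   30.7]
 [626.7   7.9 202. ]]
8769 [113.56 105.51]
8796 [113.46 105.55]
```

View pics/s9.png

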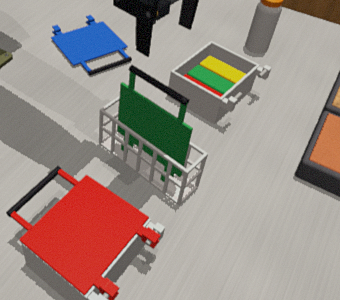

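The lid stands free and upright in the rack, bar up (158,85). The gripper is clear above it and the red lid has not moved.

```bash
python3 -c "
from cell import ctrl
print(ctrl.sign_off())"
```

```text
the job is handed in; nothing more can be done
None
```

The green lid is standing handle-up in the white rack and the red lid is still closed on its box. I handed the job in at about 19 s of the 56 s allowed; sign-off gives no verdict.

- **What I did:** I gripped the lid by its bar and swung it upright on the pins, with the bar at z 279 against 278 expected and a tilt of about 1°. After a pause of about half a second I lifted it straight up. I then turned it −91° over the rack and lowered it until it touched the floor at about 11 N. Only then did I let go and back straight up.
- **Last checks:** The lid's tilt reads about 0°, it is within a few mm of the rack's centre, and the tool force is near zero with the gripper well clear. The red lid's outline in the picture moved by less than 0.2 pixel.
- **Odd readings:** The side camera gave a 16° tilt in the one check at the pins. I put that down to stray pixels, since the scene camera and the tool pose both showed it upright. On the rack floor the tool sat about 3 mm higher than expected while pressing down. After release it settled to the expected height, 195.6 against 196.

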